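Click the bench load's selector dial on by one and confirm with the square key

ROBOT

A 7-joint arm with a two-finger parallel gripper is mounted at the origin on the work surface. World frame = base frame: x ahead of the robot, y to its left, z up, the work surface at z = 0. Lengths are in m, angles in degrees, forces in N, time in s.
With the tool pointing down it reaches from about 0.425 to 0.875 m from the base axis. Payload 4.7 kg.
Tool frame: the origin (TCP) lies midway between the tips of the shut fingers; the grasp point (between the pads) lies 19 mm behind it; z points along the fingers, y is the line along which they close (so a half turn about z gives the same grasp; the last joint's range is limited). The gripper opens to 87 mm and grips with 3 to 60 N. Pads are 19 mm wide; open, the fingers measure 117 mm over their backs; the gripper's body (75 mm by 190 mm) begins 51 mm behind the grasp point.
Start: joints at [-70.067, 18.392, -4.016, 83.108, 1.295, 78.541, -3.26], TCP at [0.213, 0.614, 0.197] pointing down, gripper open.
Joint ranges: [-163.93, 163.93], [-17.29, 119.83], [-79.2, 71.16], [3.27, 140.29], [-89.18, 269.18], [5.43, 117.66], [-154.24, 154.24]. Speed limits (degrees/s): [147.25, 147.25, 180, 180, 180, 180, 180].

INTERFACE

Orientations are given as [roll, pitch, yaw] about the fixed x, y, z axes, in that order (R = Rz(yaw) Ry(pitch) Rx(roll)).
In Python, from cell import env, viewer, boxes_of, masks_of gives the robot as it stands. The module is installed in compiled form; this text tells all that it offers.
- The arm moves only by the tool apply_moves, never from a script. Its argument "moves" is a list of rows, each a list of 7 numbers: the shift along the tool's x, y, z scaled (see below), then the turn, a rotation vector about the tool's x, y, z scaled (see below), then the opening, from 0 (shut) to 1 (fully open). A call has 1 to 20 rows; each row is the pose to reach, as a shift and turn from the pose commanded when the call began, along the tool's axes at that moment; what a row does not reach only later rows make up. The controller multiplies each number of a shift by 0.2 m and each number of a turn by 1.5 rad. A row lasts 1/10 s, in which the tool goes at most 50 mm and 8.59 degrees, less where a joint would pass 70% of its speed; a pose out of reach is approached as far as the arm can. A call with a number of a shift or a turn outside -1 to 1 is refused whole. A call with a gripper value outside its range is refused whole. The fingers move at their own pace and stop on an object; "grip_force" is the grip in N (left out, the last holds). Time passes only in rows, so rows that repeat a pose let the fingers close. It gives the time, the measured TCP pose, the force, the opening and the grip force at its end, in the units of the state.
- env.get_obs(): the state, without advancing time (a new reading comes with each control period).
- viewer.read_camera(name): name is "scene" or "top" or "wrist"; returns the picture (400x640x3 uint8, red, green, blue); there is no depth.
- viewer.get_calibration(name): a dict with "fov_y" (degrees; the focal length in pixels is half the picture's height over the tangent of half this angle, whatever the lens; pixels are square), "cx", "cy" (the principal point, pixels), "position" and "orientation" of the camera in the world. Camera axes: x right, y up, looking along -z (the intrinsics and any distortion apply to the point x, -y, -z); pixel columns grow to the right and rows downward; lengths in m; the calibration is good to about 2 mm. A picture is of the moment at which its call begins: read the wrist's pose just before it. get_calibration takes no time and is no camera call; for the wrist camera it gives the pose at the moment of the call.
- env.sign_off(): hands the job in; it is judged then, once.
Trained networks look in the newest picture that a camera, given by its name, has taken for a name from the list of things; names that differ only in an ending like _2 or _b are one class to them, and where a whole thing is asked for, a point or a joint stands for the part that bears it (a point fixed in the world has none). Each returns a list of dicts, best first, with "conf" (0 to 1); they miss things now and then, are a little off and sometimes report something else, mostly with a low value. They report only what shows in the picture. A call takes as long as a camera call.
- boxes_of(camera, target): "location" ([column, row] in pixels, amid what is visible of it).
- masks_of(camera, target): "pixels" (400x640 bool, what is visible of it) and "location" ([column, row] in pixels, amid what is visible of it).
The state is a dict: "time_s": time; "qpos": joint angles; "joint_velocities": joint speeds; "effort": joint torques, N m; "tool_pos": TCP position; "tool_rot": TCP orientation; "force": force on the tool from outside, world axes, zero at the start; "wrist_torque": the same for the moment, N m; "grip_width": finger opening in m; "grasp_force": force on a finger pad.
Only numpy, scipy, OpenCV 4.12 (cv2) and the standard library are available. Lean on these libraries where they do the work, as an engineer would, in place of code of your own. Each camera call takes 0.05 s, during which the arm holds its last target. There are 200 camera calls.

TASK

On the test bench, lay a fingertip on the wide knurled dial of the selector box and turn it clockwise (seen from above) by friction until it clicks into its next detent, the middle one of its three marks, without running past it. Then press the square key on the key box fully down with a fingertip and let it come up again. Pick nothing up, leave the round key alone, and do not disturb the spare knob, the jar or the screwdriver.

Things in the scene. Friction and masses are not known exactly. Their poses are not given: they have to be found in the camera images.
- dial (a joint): Angle of the dial in rad, growing clockwise seen from above. Three click detents at 0, 0.6 and 1.2; it starts in the one at 0 and is wanted in the one at 0.6. From rest it resists with up to about 0.05 N m, tips over half-way (at about 0.3, and again at about 0.9) and is then drawn into the next detent by itself. It stops at -0.1 and 1.3.
- dial_top (a point): Centre of the dial's flat top face, on its vertical axis. The dial is a black low disc, 88 mm across and 16 mm high, with a ribbed rim and a grippy flat top (a fingertip pressed down on it with 6 to 10 N, some 28 mm from the axis, carries it round; friction coefficient at least about 0.5), its top 78 mm above the table; too wide to pinch. It sits in the middle of a grey box 150 x 150 x 60 mm, which is fixed to the table.
- dial_pointer (a point): Point on the white line that marks the dial's top, 40 mm from the axis; it turns with the dial. The box has three white ticks around the dial's far side, 0.6 rad apart, one for each detent.
- selector_box: The grey box that carries the dial; origin at the centre of its underside, z up. The middle tick lies towards the box's own +x from the dial's axis; the first tick 0.6 rad anticlockwise of it, the last 0.6 rad clockwise.
- square_key (a joint): Travel of the square key in m: 0 is up, 0.006 fully down. Sprung: about 1.2 N to start, 4.8 N fully down.
- square_key_top (a point): Centre of the top face of the square key, a white square cap 26 x 26 mm that stands 12 mm above the key box (top 57 mm above the table).
- round_key (a joint): Travel of the round key in m: 0 is up, 0.006 fully down; same spring. To be left alone.
- round_key_top (a point): Centre of the top face of the round key, a white round cap 26 mm across, 12 mm high, 70 mm to the side of the square key.
- key_box: The low black box with a grey panel that carries both keys, 110 x 160 x 45 mm (x, y, z), fixed to the table; origin at the centre of its underside, z up. The square key is at (-15, 35) mm, the round key at (-15, -35) mm in its frame.
- spare_knob: Loose small black knob, 26 mm across and 18 mm high, standing on the key box behind the keys; origin at the centre of its underside.
- jar: Loose small jar with a steel lid, 48 mm across and 60 mm high, standing on the table between the boxes; origin at the centre of its underside.
- screwdriver: Loose screwdriver with a blue handle, lying on the table beyond the boxes; origin on its underside, at the middle of its length; its own x runs from handle to tip.

How it is judged:
By the outcome, as a careful person would: the job done as asked, in the order asked, and still so for the second after the job is handed in, with the robot touching nothing.
It also fails if it takes over 48 s, if anything falls off the work surface, if the arm or the gripper's body presses on something with over 40 N, if the wrist force passes 120 N, or if a joint passes its speed limit or range.

## Working session

There is one attempt and no reset: what is moved stays moved. The work goes in short steps, Python scripts to look and compute and a tool call to move; the robot and the scene stay as the last step left them, time stands still between calls to the robot, and variables do not carry over. Pictures are saved under pics/ and viewed, at most 10 in all, crops included, and the job is handed in when it is done.

Besides the shell and the picture viewer there is one more tool, called after ">>>" by a JSON object that holds its "name" and its "arguments". apply_moves: Moves the arm, as the interface text tells. Shifts and turns lie within -1 to 1; 1 stands for 0.2 m of shift or 1.5 rad of turn. Its arguments: {"type":"object","properties":{"moves":{"type":"array","items":{"type":"array","items":{"type":"number","minimum":-1,"maximum":1}}},"grip_force":{"type":"number"}},"required":["moves"]}

```bash
mkdir -p pics
cat > h.py <<'E'
import numpy as np, cv2
from scipy.spatial.transform import Rotation as R
from cell import env, viewer, boxes_of, masks_of
def snap(c,fn=None):
    im=viewer.read_camera(c)
    if fn: cv2.imwrite('pics/'+fn,im[:,:,::-1])
    return im
E
python3 - <<'E'
from h import *
o=env.get_obs(); print({k:np.round(v,3).tolist() for k,v in o.items()})
for c in ['top','scene']:
    snap(c,c+'1.png'); print(c,viewer.get_calibration(c))
    for t in ['dial','dial_pointer','square_key','round_key','jar','spare_knob','selector_box','key_box','screwdriver']:
        print(t,[(np.round(d['location'],1).tolist(),round(d['conf'],2)) for d in boxes_of(c,t)[:3]])
E
```

```text
{'time_s': 0.0, 'qpos': [-70.068, 18.44, -4.017, 83.175, 1.293, 78.54, -3.261], 'joint_velocities': [0.025, 0.034, -0.024, 0.026, 0.02, -0.048, 0.093], 'effort': [-0.0, -49.129, -0.404, -31.253, -0.064, 0.044, 0.0], 'tool_pos': [0.213, 0.614, 0.196], 'tool_rot': [-179.891, 0.004, 160.878], 'force': [-0.045, 0.057, -0.163], 'wrist_torque': [0.04, -0.001, -0.057], 'grasp_force': 0.0, 'grip_width': 0.087}
top {'fov_y': 47.84070690247593, 'cx': 322.47421581363005, 'cy': 200.8425684512002, 'position': array([0.47773111, 0.03431573, 0.82162079]), 'orientation': array([  9.43085208,  -2.51299281, -89.42131763])}
dial [([440.9, 239.1], 0.61)]
dial_pointer [([171.9, 264.8], 0.65), ([444.4, 237.7], 0.58)]
square_key [([171.8, 261.7], 0.55)]
round_key [([214.8, 265.3], 0.46)]
jar [([328.1, 299.9], 0.77)]
spare_knob [([216.0, 231.4], 0.67)]
selector_box [([437.9, 241.4], 0.72), ([173.9, 263.4], 0.46)]
key_box [([192.7, 257.5], 0.56)]
screwdriver [([329.4, 102.5], 0.88), ([440.6, 237.8], 0.6)]
scene {'fov_y': 47.086708521161285, 'cx': 320.9616955283339, 'cy': 203.19291808825753, 'position': array([1.33503779, 0.46578985, 0.63852074]), 'orientation': array([ 56.77585104,  -1.15105194, 122.9333365 ])}
dial [([263.0, 169.8], 0.75)]
dial_pointer [([264.3, 169.4], 0.64), ([350.5, 188.3], 0.47)]
square_key [([440.7, 228.5], 0.43)]
round_key []
jar [([350.2, 186.3], 0.62)]
spare_knob [([401.6, 222.4], 0.46)]
selector_box [([265.8, 183.8], 0.81), ([261.2, 168.5], 0.65)]
key_box [([423.7, 234.5], 0.86)]
screwdriver [([257.1, 271.9], 0.67)]
```

```bash
python3 -c "
import cv2,numpy as np
cv2.imwrite('pics/both.png',cv2.resize(np.vstack([cv2.imread('pics/top1.png'),cv2.imread('pics/scene1.png')]),(480,600)))"
```

```text
(no output)
```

View pics/top1.png

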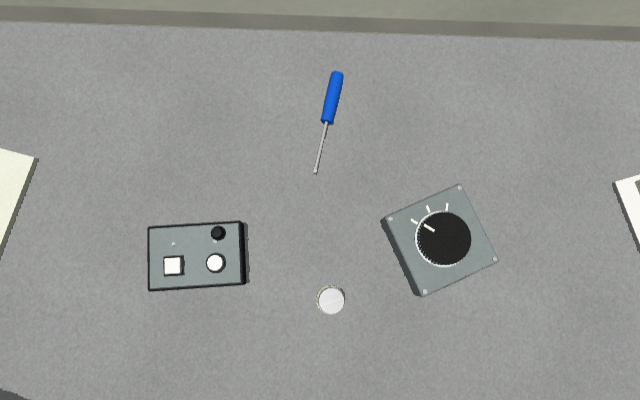

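The top view shows the dial at about (443,239), with its line pointing up-left to (429,228) at the first tick (414,222). The other ticks are at (429,209) and (447,206). The square key is at (173,266), the round key at (215,263), the knob at (218,233) and the jar at (330,300).

```bash
cat >> h.py <<'E'
def ray(c,px,z,cal=None):
    k=cal or viewer.get_calibration(c); f=200/np.tan(np.radians(k['fov_y']/2))
    d=np.array([(px[0]-k['cx'])/f,-(px[1]-k['cy'])/f,-1.])
    d=R.from_euler('xyz',k['orientation'],degrees=True).apply(d); p=np.array(k['position'])
    return p+d*(z-p[2])/d[2]
E
python3 - <<'E'
from h import *
im=cv2.imread('pics/top1.png'); g=im.max(2)
# dial top: dark blob
m=np.zeros(g.shape,np.uint8); m[195:285,400:490]=(g[195:285,400:490]<60)
n,l,s,c=cv2.connectedComponentsWithStats(m); i=1+s[1:,4].argmax(); print('dial',s[i],c[i])
cn=cv2.findContours((l==i).astype(np.uint8),0,1)[0][0]; print(cv2.fitEllipse(cn))
D=ray('top',cv2.fitEllipse(cn)[0],.074); print('D',D)
m=(im.min(2)>190).astype(np.uint8); m[:, :140]=0; m[:,500:]=0
n,l,s,c=cv2.connectedComponentsWithStats(m)
for i in range(1,n):
    if s[i,4]>5:
        w=[ray('top',c[i],z)[:2] for z in (.057,.06,.078)]
        print(s[i],c[i],np.round(w,4).tolist(), 'ang about D', np.degrees(np.arctan2(*(w[1]-D[:2])[::-1])),np.degrees(np.arctan2(*(w[2]-D[:2])[::-1])))
sc=cv2.imread('pics/scene1.png')
print('jar',ray('top',(330,299),.06),'knob',ray('top',(217.5,232.5),.063))
d=boxes_of('scene','dial'); 
print('scene D',ray('scene',(263.5,169.6),.078),'scene sq',ray('scene',(440.7,228.5),.054))
E
```

```text
dial [ 418  213   53   52 2059] [444.68674114 238.37445362]
((444.7701110839844, 238.58587646484375), (50.31914520263672, 50.74521255493164), 71.73468017578125)
D [ 0.54168154 -0.20343617  0.074     ]
[317 154   2   8   8] [317.5 157.5] [[0.6818, 0.0115], [0.681, 0.0116], [0.6762, 0.0121]] ang about D 57.05810161534764 58.03306058636302
[314 167   3   5  10] [314.8 169.4] [[0.6604, 0.016], [0.6597, 0.016], [0.6554, 0.0165]] ang about D 61.734801612290255 62.65877415719134
[458 187   3   3   6] [458.83333333 187.83333333] [[0.6325, -0.2369], [0.6319, -0.2359], [0.6282, -0.2295]] ang about D -19.771912524142547 -16.7418358449342
[445 203   3   8  18] [446.33333333 206.83333333] [[0.5984, -0.2135], [0.5979, -0.2125], [0.5951, -0.2067]] ang about D -9.20579294728059 -3.5139107749002227
[415 205  20  58 125] [421.856 234.24 ] [[0.5501, -0.1693], [0.5498, -0.1685], [0.5481, -0.1637]] ang about D 76.97750650005791 80.87684163203687
[389 217   3   3   7] [390.         218.28571429] [[0.5768, -0.1146], [0.5764, -0.114], [0.5741, -0.1105]] ang about D 68.7889095093586 70.79297836970399
[411 21
[... 536 characters left out ...]
 0.2447]] ang about D 96.13462598535668 96.24928969002295
[434 264  20   3  34] [443.         265.23529412] [[0.4978, -0.2042], [0.4977, -0.2033], [0.4972, -0.1977]] ang about D 179.7904681101941 172.59993742303044
[319 288  25  26 511] [330.99804305 300.65166341] [[0.4374, -0.0138], [0.4375, -0.0136], [0.4385, -0.0125]] ang about D 118.75084169065497 118.38713706515068
[423 290   4   3  11] [424.36363636 291.09090909] [[0.4543, -0.171], [0.4544, -0.1702], [0.455, -0.1654]] ang about D 159.14455158174528 156.29200231784034
jar [ 0.44020958 -0.01196116  0.06      ] knob [0.54753768 0.17725093 0.063     ]
scene D [ 0.56374432 -0.19136312  0.078     ] scene sq [0.51583286 0.25780934 0.054     ]
```

View pics/scene1.png

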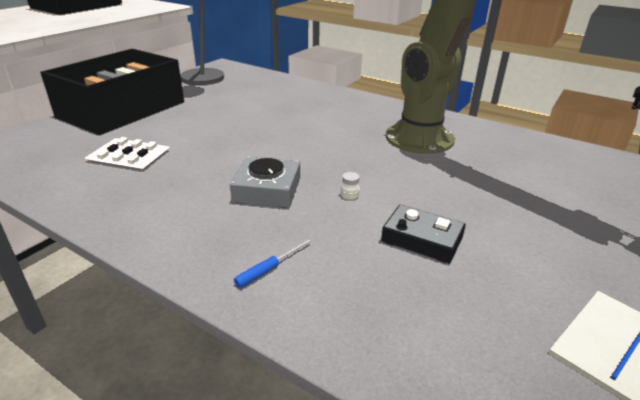

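```bash
cat >> h.py <<'E'
def plan(wps,start=None):
    "wps: list of (x,y,z,yaw); prints one call row per waypoint, assuming each reached"
    o=env.get_obs(); p=np.array(o['tool_pos']); r=R.from_euler('xyz',o['tool_rot'],degrees=True)
    for w in wps:
        q=np.array(w[:3]); s=R.from_euler('xyz',[180,0,w[3]],degrees=True)
        d=r.inv().apply(q-p); t=(r.inv()*s).as_rotvec()
        n=max(np.linalg.norm(d)/.05,np.degrees(np.linalg.norm(t))/8.59)
        print(w,np.round(d/.2,3).tolist(),np.round(t/1.5,3).tolist(),'rows',round(n,1)); p,r=q,s
def proj(c,P,cal=None):
    k=cal or viewer.get_calibration(c); f=200/np.tan(np.radians(k['fov_y']/2))
    v=R.from_euler('xyz',k['orientation'],degrees=True).inv().apply(np.array(P)-k['position'])
    return [k['cx']-f*v[0]/v[2],k['cy']+f*v[1]/v[2]]
E
python3 - <<'E'
from h import *
o=env.get_obs(); k=viewer.get_calibration('wrist'); print(k)
r=R.from_euler('xyz',o['tool_rot'],degrees=True)
print('cam in tool',r.inv().apply(k['position']-o['tool_pos']),(r.inv()*R.from_euler('xyz',k['orientation'],degrees=True)).as_matrix().round(3))
print('base in scene',proj('scene',[0,0,0]),'jar',proj('scene',[.439,-.012,.06]))
plan([(.31,.45,.25,140),(.42,.29,.27,115),(.46,.2,.27,110)])
E
```

```text
{'fov_y': 60.81957231199432, 'cx': 313.5327916456314, 'cy': 197.89092605838047, 'position': array([0.14818276, 0.63650571, 0.38514343]), 'orientation': array([-1.46925922e+01,  2.51003310e-04,  7.09098648e+01])}
cam in tool [ 6.85432514e-02 -8.16696396e-05 -1.88258102e-01] [[ 0.001  0.967  0.254]
 [ 1.    -0.001 -0.   ]
 [ 0.     0.254 -0.967]]
base in scene [np.float64(419.3170979726531), np.float64(138.11867043435856)] jar [np.float64(350.33073046380906), np.float64(175.95712136755338)]
(0.31, 0.45, 0.25, 140) [-0.727, -0.617, -0.266] [0.0, 0.0, 0.243] rows 4.0
(0.42, 0.29, 0.27, 115) [-0.936, -0.259, -0.1] [0.0, -0.0, 0.291] rows 3.9
(0.46, 0.2, 0.27, 110) [-0.492, -0.009, -0.0] [0.0, -0.0, 0.058] rows 2.0
```

>>> {"name": "apply_moves", "arguments": {"moves": [[-0.727, -0.617, -0.266, 0, 0, 0.243, 0], [-0.727, -0.617, -0.266, 0, 0, 0.243, 0], [-0.727, -0.617, -0.266, 0, 0, 0.243, 0], [-0.727, -0.617, -0.266, 0, 0, 0.243, 0], [-0.727, -0.617, -0.266, 0, 0, 0.243, 0]]}}

```text
time_s: 1.55
tool_pos: [0.3164, 0.4446, 0.2531]
tool_rot: [179.7, 0.2, 139.4]
force: [-0.5, -0.5, -0.4]
grip_width: 0.0553
grasp_force: 0.0
```

>>> {"name": "apply_moves", "arguments": {"moves": [[-0.936, -0.259, -0.1, 0, 0, 0.291, 0], [-0.936, -0.259, -0.1, 0, 0, 0.291, 0], [-0.936, -0.259, -0.1, 0, 0, 0.291, 0], [-0.936, -0.259, -0.1, 0, 0, 0.291, 0], [-0.936, -0.259, -0.1, 0, 0, 0.291, 0]]}}

```text
time_s: 2.05
tool_pos: [0.4249, 0.2834, 0.2713]
tool_rot: [179.8, 0.1, 114.3]
force: [1.1, 0.5, -0.1]
grip_width: 0.015
grasp_force: 0.0
```

>>> {"name": "apply_moves", "arguments": {"moves": [[-0.492, -0.009, 0, 0, 0, 0.058, 0], [-0.492, -0.009, 0, 0, 0, 0.058, 0], [-0.492, -0.009, 0, 0, 0, 0.058, 0], [-0.492, -0.009, 0, 0, 0, 0.058, 0]]}}

```text
time_s: 2.45
tool_pos: [0.4602, 0.1996, 0.2702]
tool_rot: [180.0, -0.1, 109.9]
force: [-0.1, 1.3, -0.5]
grip_width: 0.0005
grasp_force: 0.0
```

Run:
```python
from h import *
o=env.get_obs(); print(o['time_s'],o['tool_pos'],o['tool_rot'],o['grip_width'],o['force'])
k=viewer.get_calibration('wrist'); snap('wrist','w1.png')
for t,z in [('square_key',.057),('round_key',.057),('spare_knob',.063)]:
    print(t,[(d['location'],round(d['conf'],2),ray('wrist',d['location'],z,k).round(4)) for d in boxes_of('wrist',t)[:2]])
print('expected',proj('wrist',[.493,.2507,.057],k))
plan([(.5,.03,.27,95),(.5,-.15,.26,80)])
```

```text
2.45 [0.46018711 0.19964677 0.27021706] [ 1.79974758e+02 -5.20040905e-02  1.09872114e+02] 0.0004819730859996735 [-0.14995962  1.31355313 -0.45652495]
square_key [([355.7, 137.1], 0.66, array([0.4943, 0.251 , 0.057 ]))]
round_key [([335.5, 191.7], 0.6, array([0.4954, 0.1819, 0.057 ]))]
spare_knob [([374.8, 207.7], 0.63, array([0.5463, 0.1807, 0.063 ]))]
expected [np.float64(354.59838920142283), np.float64(136.98621209792816)]
(0.5, 0.03, 0.27, 95) [-0.876, -0.105, -0.001] [-0.0, -0.0, 0.177] rows 3.5
(0.5, -0.15, 0.26, 80) [-0.897, -0.078, 0.05] [-0.0, -0.0, 0.175] rows 3.6
```

View pics/w1.png

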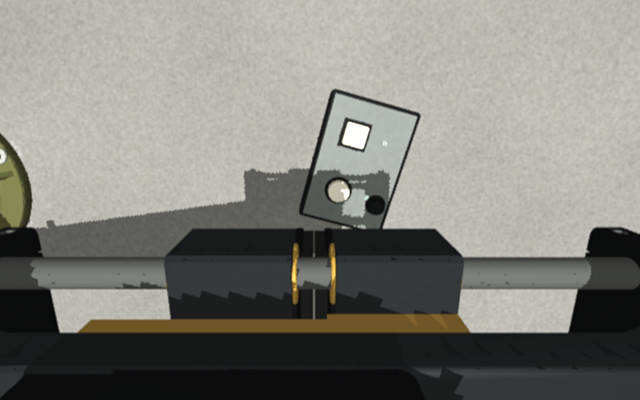

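>>> {"name": "apply_moves", "arguments": {"moves": [[-0.876, -0.105, 0, 0, 0, 0.177, 0], [-0.876, -0.105, 0, 0, 0, 0.177, 0], [-0.876, -0.105, 0, 0, 0, 0.177, 0], [-0.876, -0.105, 0, 0, 0, 0.177, 0]]}}

```text
time_s: 3.05
tool_pos: [0.5006, 0.0243, 0.2704]
tool_rot: [180.0, 0.1, 94.6]
force: [0.2, -0.4, -0.3]
grip_width: 0.0004
grasp_force: 0.0
```

>>> {"name": "apply_moves", "arguments": {"moves": [[-0.95, -0.078, 0.05, 0, 0, 0.175, 0], [-0.95, -0.078, 0.05, 0, 0, 0.175, 0], [-0.95, -0.078, 0.05, 0, 0, 0.175, 0], [-0.95, -0.078, 0.05, 0, 0, 0.175, 0]]}}

```text
time_s: 3.45
tool_pos: [0.5003, -0.1643, 0.2602]
tool_rot: [180.0, 0.0, 79.8]
force: [0.4, 0.0, -0.5]
grip_width: 0.0004
grasp_force: 0.0
```

Run:
```python
from h import *
plan([(.54,-.265,.25,80)])
```

```text
(0.54, -0.265, 0.25, 80) [-0.46, 0.285, 0.051] [0.001, 0.0, -0.003] rows 2.2
```

>>> {"name": "apply_moves", "arguments": {"moves": [[-0.46, 0.285, 0.05, 0, 0, 0, 0], [-0.46, 0.285, 0.05, 0, 0, 0, 0], [-0.46, 0.285, 0.05, 0, 0, 0, 0], [-0.46, 0.285, 0.05, 0, 0, 0, 0], [-0.46, 0.285, 0.05, 0, 0, 0, 0]]}}

```text
time_s: 3.95
tool_pos: [0.5406, -0.261, 0.2498]
tool_rot: [-180.0, -0.1, 79.9]
force: [0.3, 0.4, 0.3]
grip_width: 0.0002
grasp_force: 0.0
```

```bash
cat >> h.py <<'E'
def look(fn,D):
    k=viewer.get_calibration('wrist'); im=snap('wrist',fn)
    print([(t,[(d['location'],round(d['conf'],2),ray('wrist',d['location'],.076,k)[:2].round(4)) for d in boxes_of('wrist',t)[:2]]) for t in('dial','dial_pointer')])
    m=(im.min(2)>190).astype(np.uint8); m[200:]=0
    n,l,s,c=cv2.connectedComponentsWithStats(m)
    for i in range(1,n):
        if s[i,4]>5:
            for z in(.06,.078):
                v=ray('wrist',c[i],z,k)[:2]-D[:2]; print(c[i].round(1),s[i,4],z,'r',np.hypot(*v).round(4),'ang',np.degrees(np.arctan2(v[1],v[0])).round(1))
    return im,k
E
python3 - <<'E'
from h import *
print(env.get_obs()['tool_pos'],env.get_obs()['force'])
look('w2.png',np.array([.5425,-.2033]))
E
```

```text
[ 0.54058718 -0.26103281  0.24977369] [0.28879486 0.42927068 0.34433535]
[('dial', [([306.2, 116.8], 0.88, array([ 0.5442, -0.1999]))]), ('dial_pointer', [([305.5, 114.5], 0.79, array([ 0.5439, -0.1975]))])]
[9.5 2.7] 31 0.06 r 0.3162 ang 148.8
[9.5 2.7] 31 0.078 r 0.301 ang 148.6
[407.4  86.6] 63445 0.06 r 0.1131 ang 7.6
[407.4  86.6] 63445 0.078 r 0.1083 ang 7.8
[370.8   0.6] 8 0.06 r 0.1332 ang 50.4
[370.8   0.6] 8 0.078 r 0.1275 ang 50.4
[377.8   2.7] 48 0.06 r 0.1352 ang 47.4
[377.8   2.7] 48 0.078 r 0.1295 ang 47.4
[413.    3.9] 65 0.06 r 0.1562 ang 36.2
[413.    3.9] 65 0.078 r 0.1494 ang 36.3
[476.    1.4] 16 0.06 r 0.2058 ang 24.0
[476.    1.4] 16 0.078 r 0.1966 ang 24.0
[483.9  12.2] 114 0.06 r 0.2082 ang 20.3
[483.9  12.2] 114 0.078 r 0.199 ang 20.4
[586.   4.] 7 0.06 r 0.3023 ang 11.8
[586.   4.] 7 0.078 r 0.2885 ang 11.9
[18.8  9.1] 71 0.06 r 0.3067 ang 149.2
[18.8  9.1] 71 0.078 r 0.2919 ang 149.1
[78.  13.8] 91 0.06 r 0.2509 ang 145.4
[78.  13.8] 91 0.078 r 0.2388 ang 145.2
[513.9   7.2] 10 0.06 r 0.2362 ang 17.7
[513.9   7.2] 10 0.078 r 0.2256 ang 17.7
[495.8  14.6] 1
[... 1139 characters left out ...]
 152.7
[80.5 48.4] 13 0.078 r 0.2304 ang 152.5
[483.7  50.5] 6 0.06 r 0.1966 ang 10.7
[483.7  50.5] 6 0.078 r 0.1879 ang 10.8
[85.5 54.3] 10 0.06 r 0.2366 ang 153.7
[85.5 54.3] 10 0.078 r 0.2251 ang 153.5
[202.3  59.4] 7 0.06 r 0.1231 ang 140.1
[202.3  59.4] 7 0.078 r 0.1171 ang 139.8
[194.5  62. ] 6 0.06 r 0.1292 ang 142.9
[194.5  62. ] 6 0.078 r 0.1229 ang 142.6
[74.1 73.1] 19 0.06 r 0.2469 ang 158.7
[74.1 73.1] 19 0.078 r 0.2348 ang 158.6
[188.5  85.6] 28 0.06 r 0.1285 ang 153.9
[188.5  85.6] 28 0.078 r 0.1221 ang 153.6
[ 69.4 173.4] 7894 0.06 r 0.2728 ang -177.6
[ 69.4 173.4] 7894 0.078 r 0.2593 ang -177.7
[373.  186.1] 97 0.06 r 0.1057 ang -54.0
[373.  186.1] 97 0.078 r 0.1006 ang -53.6
```

View pics/w2.png

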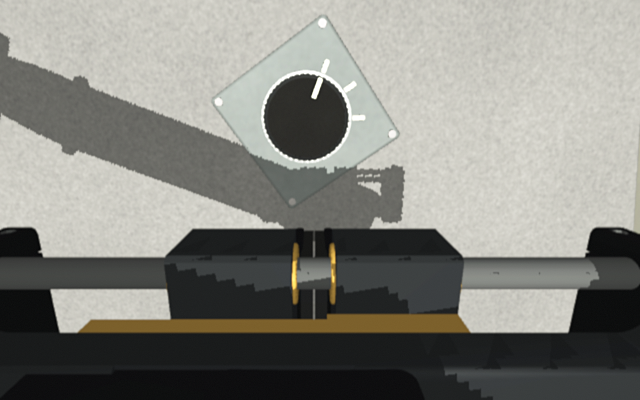

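The wrist view shows the dial at (306,117), with its line from about (313,98) to (318,80) aimed at the first tick (325,66). The other ticks are at (349,87) and (357,118). It agrees with the top view, giving a dial axis of about (0.5437, -0.201).

Run:
```python
from h import *
plan([(.5524,-.2276,.084,80)])
```

```text
(0.5524, -0.2276, 0.084, 80) [0.173, 0.028, 0.833] [0.001, -0.001, -0.001] rows 3.4
```

>>> {"name": "apply_moves", "arguments": {"moves": [[0.18, 0.03, 0.25, 0, 0, 0, 0], [0.18, 0.03, 0.5, 0, 0, 0, 0], [0.175, 0.03, 0.7, 0, 0, 0, 0], [0.175, 0.03, 0.8, 0, 0, 0, 0], [0.175, 0.03, 0.83, 0, 0, 0, 0], [0.175, 0.03, 0.83, 0, 0, 0, 0], [0.175, 0.03, 0.83, 0, 0, 0, 0]]}}

```text
time_s: 4.8
tool_pos: [0.5537, -0.23, 0.0861]
tool_rot: [179.8, -0.0, 79.8]
force: [0.1, -0.2, 0.1]
grip_width: 0.0007
grasp_force: 0.0
```

>>> {"name": "apply_moves", "arguments": {"moves": [[0, 0, 0.01, 0, 0, 0, 0], [0, 0, 0.02, 0, 0, 0, 0], [0, 0, 0.025, 0, 0, 0, 0], [0, 0, 0.025, 0, 0, 0, 0], [0, 0, 0.025, 0, 0, 0, 0]]}}

```text
time_s: 5.3
tool_pos: [0.5523, -0.2299, 0.0791]
tool_rot: [180.0, -0.0, 79.7]
force: [-0.5, 0.6, -0.2]
grip_width: 0.0003
grasp_force: 0.0
```

>>> {"name": "apply_moves", "arguments": {"moves": [[0, 0, 0.005, 0, 0, 0, 0], [0, 0, 0.005, 0, 0, 0, 0], [0, 0, 0.005, 0, 0, 0, 0]]}}

```text
time_s: 5.6
tool_pos: [0.5523, -0.2299, 0.078]
tool_rot: [-180.0, -0.0, 79.7]
force: [-0.1, 0.1, -0.0]
grip_width: 0.0004
grasp_force: 0.0
```

>>> {"name": "apply_moves", "arguments": {"moves": [[0, 0, 0.005, 0, 0, 0, 0], [0, 0, 0.005, 0, 0, 0, 0], [0, 0, 0.005, 0, 0, 0, 0]]}}

```text
time_s: 5.9
tool_pos: [0.5522, -0.2298, 0.077]
tool_rot: [-180.0, -0.0, 79.7]
force: [0.1, 0.3, 0.1]
grip_width: 0.0006
grasp_force: 0.0
```

>>> {"name": "apply_moves", "arguments": {"moves": [[0, 0, 0.004, 0, 0, 0, 0], [0, 0, 0.004, 0, 0, 0, 0], [0, 0, 0.004, 0, 0, 0, 0]]}}

```text
time_s: 6.2
tool_pos: [0.5523, -0.2298, 0.0762]
tool_rot: [180.0, -0.0, 79.7]
force: [0.1, -0.0, -0.0]
grip_width: 0.0002
grasp_force: 0.0
```

>>> {"name": "apply_moves", "arguments": {"moves": [[0, 0, 0.003, 0, 0, 0, 0], [0, 0, 0.003, 0, 0, 0, 0], [0, 0, 0.003, 0, 0, 0, 0]]}}

```text
time_s: 6.5
tool_pos: [0.5523, -0.2298, 0.0756]
tool_rot: [-180.0, -0.0, 79.7]
force: [0.1, -0.5, 0.6]
grip_width: 0.0003
grasp_force: 0.0
```

>>> {"name": "apply_moves", "arguments": {"moves": [[0, 0, 0.003, 0, 0, 0, 0], [0, 0, 0.003, 0, 0, 0, 0], [0, 0, 0.003, 0, 0, 0, 0]]}}

```text
time_s: 6.8
tool_pos: [0.5523, -0.2298, 0.075]
tool_rot: [-180.0, -0.0, 79.7]
force: [-0.3, -1.5, 0.7]
grip_width: -0.0001
grasp_force: 0.0
```

>>> {"name": "apply_moves", "arguments": {"moves": [[0, 0, 0.003, 0, 0, 0, 0], [0, 0, 0.003, 0, 0, 0, 0], [0, 0, 0.003, 0, 0, 0, 0]]}}

```text
time_s: 7.1
tool_pos: [0.5523, -0.2298, 0.0744]
tool_rot: [-180.0, -0.0, 79.7]
force: [-0.6, 0.4, -0.5]
grip_width: 0.0005
grasp_force: 0.0
```

Run:
```python
from h import *
snap('wrist','w3.png'); 
im=snap('scene')
cv2.imwrite('pics/s3.png',cv2.resize(im[100:220,190:340,::-1],None,fx=4,fy=4,interpolation=cv2.INTER_CUBIC))
```

```text
(no output)
```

View pics/w3.png

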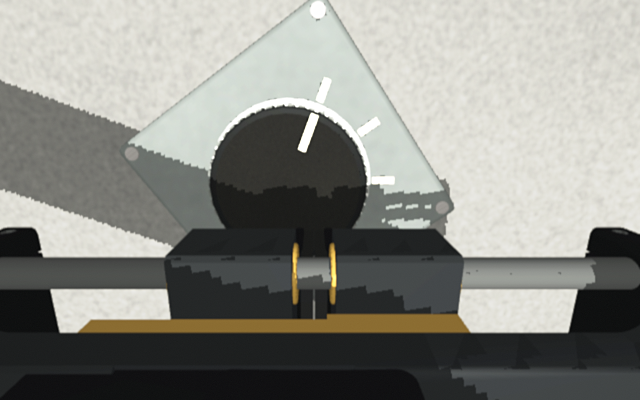

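View pics/s3.png

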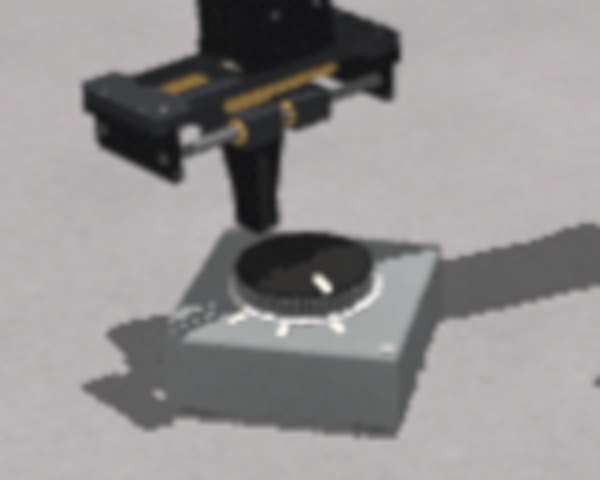

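The scene crop shows the tip at (254.5,157), at or just behind the dial's back rim. The dial's top is centred at about (266,165.5), so I'm off along the radius. The wrist view shows the dial centred near (290,187), still at detent 0.

Run:
```python
from h import *
o=env.get_obs(); p=o['tool_pos']; print(p)
print('tip seen in scene -> at z',ray('scene',(254.5,157),p[2]),'tip proj',proj('scene',p))
print('D scene',ray('scene',(266,165.5),.078),'D wrist',ray('wrist',(290,187),.078))
print('proj D old',proj('scene',[.5437,-.201,.078]), proj('wrist',[.5437,-.201,.078]),proj('wrist',p))
im=cv2.imread('pics/w3.png'); m=(im.max(2)<75).astype(np.uint8); m[185:]=0
n,l,s,c=cv2.connectedComponentsWithStats(m); i=l[160,270]
cn=cv2.findContours((l==i).astype(np.uint8),0,1)[0][0][:,0]; cn=cn[(cn[:,1]<182)]
k=viewer.get_calibration('wrist')
for z in (.06,.078):
    W=np.array([ray('wrist',q,z,k)[:2] for q in cn]); A=np.c_[2*W,np.ones(len(W))]; x=np.linalg.lstsq(A,(W**2).sum(1),rcond=None)[0]; print(z,x[:2],np.sqrt(x[2]+x[0]**2+x[1]**2),s[i])
```

```text
[ 0.55230277 -0.22983961  0.07445614]
tip seen in scene -> at z [ 0.51925539 -0.25774759  0.07445614] tip proj [np.float64(254.60444530309843), np.float64(164.82366872243617)]
D scene [ 0.54347077 -0.19963138  0.078     ] D wrist [ 0.54470322 -0.20129837  0.078     ]
proj D old [np.float64(265.51930367422085), np.float64(165.38690019689776)] [np.float64(288.1243476720521), np.float64(186.7970304216778)] [np.float64(312.61945985198446), np.float64(230.18058306142973)]
0.06 [ 0.54079644 -0.20108131] 0.041721436314231516 [ 209  106  157   79 9130]
0.078 [ 0.54295214 -0.1976198 ] 0.03801689206134382 [ 209  106  157   79 9130]
```

Run:
```python
from h import *
im=snap('scene')[125:185,225:300,::-1].astype(float)
cv2.imwrite('pics/s4.png',cv2.resize(np.clip(255*(im/255)**.45,0,255).astype(np.uint8),None,fx=10,fy=10,interpolation=0)[:,:])
```

```text
(no output)
```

View pics/s4.png

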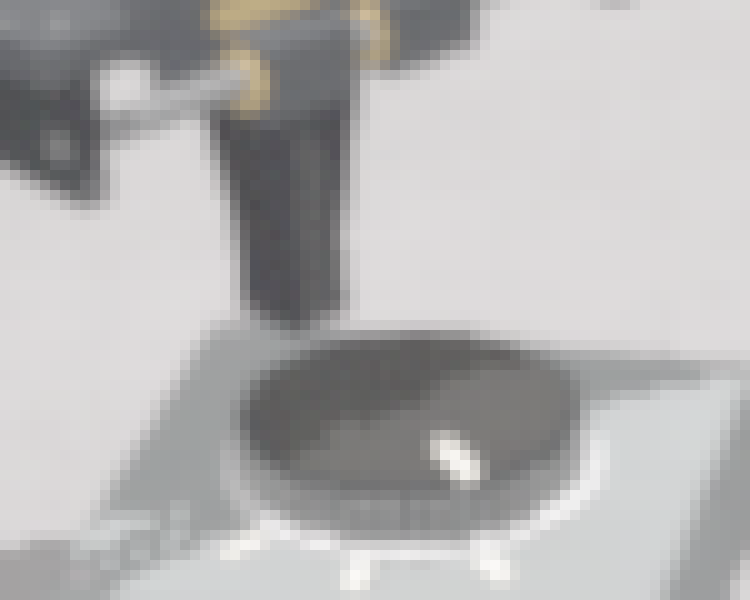

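The brightened crop shows the tip ending at (254,157.7), clear of the dial, where the reported pose would put it at row 165. The column agrees, so the tool probably stands higher than reported. I'll check the height from the wrist picture's scale.

Run:
```python
from h import *
o=env.get_obs(); p=o['tool_pos']; k=viewer.get_calibration('wrist')
print(o['qpos'],o['effort'])
S=np.array([ray('wrist',q,.06,k)[:2] for q in [(318,9),(131,153.5),(443,207.5)]])
print(S, np.linalg.norm(S[0]-S[1]),np.linalg.norm(S[0]-S[2]))
T=np.array([ray('top',q,.06)[:2] for q in [(390,218.3),(424.4,291.1),(458.8,187.8)]])
print(T, np.linalg.norm(T[0]-T[1]),np.linalg.norm(T[0]-T[2]))
for h in (0,.01,.016,.02): print(h,proj('scene',p+[0,0,h]),proj('scene',p+[0,0,h+.07]))
```

```text
[-15.83940861  21.22859574  43.67054519 100.50635669 -16.06384954
  64.68889628  22.58870833] [-3.47241021e-04 -3.88749075e+01  8.09059560e+00 -2.76948541e+01
 -3.94926360e-02  6.52055698e-02  5.00788667e-05]
[[ 0.5765976  -0.11165464]
 [ 0.45363396 -0.16830258]
 [ 0.63348519 -0.2347178 ]] 0.13538480717118945 0.13557558811926865
[[ 0.57636881 -0.11399443]
 [ 0.45440945 -0.17025458]
 [ 0.63191235 -0.23579371]] 0.13431042326576279 0.13386617029009004
0 [np.float64(254.60966628003868), np.float64(164.81995335069297)] [np.float64(252.93635462978995), np.float64(139.84233832124727)]
0.01 [np.float64(254.377350467342), np.float64(161.3521624380271)] [np.float64(252.68803386728035), np.float64(136.135640642509)]
0.016 [np.float64(254.2369117372042), np.float64(159.25582578962985)] [np.float64(252.5378816892892), np.float64(133.89431082380003)]
0.02 [np.float64(254.14284461138794), np.float64(157.85168062921377)] [np.float64(252.4372923097085), np.float64(132.3928076227411)]
```

>>> {"name": "apply_moves", "arguments": {"moves": [[0.01, 0, 0.01, 0, 0, 0, 0], [0.01, 0, 0.02, 0, 0, 0, 0], [0.01, 0, 0.02, 0, 0, 0, 0]]}}

```text
time_s: 7.55
tool_pos: [0.5524, -0.2276, 0.07]
tool_rot: [-180.0, -0.0, 79.8]
force: [-0.4, -0.5, -0.5]
grip_width: 0.0005
grasp_force: 0.0
```

>>> {"name": "apply_moves", "arguments": {"moves": [[0, 0, 0.01, 0, 0, 0, 0], [0, 0, 0.02, 0, 0, 0, 0], [0, 0, 0.02, 0, 0, 0, 0]]}}

```text
time_s: 7.85
tool_pos: [0.5524, -0.2278, 0.0661]
tool_rot: [-180.0, -0.0, 79.7]
force: [-0.9, -0.1, -0.6]
grip_width: 0.0006
grasp_force: 0.0
```

>>> {"name": "apply_moves", "arguments": {"moves": [[0, 0, 0.01, 0, 0, 0, 0], [0, 0, 0.01, 0, 0, 0, 0], [0, 0, 0.01, 0, 0, 0, 0]]}}

```text
time_s: 8.15
tool_pos: [0.5526, -0.2279, 0.0644]
tool_rot: [-180.0, -0.0, 79.7]
force: [0.8, 0.2, -0.2]
grip_width: 0.0008
grasp_force: 0.0
```

>>> {"name": "apply_moves", "arguments": {"moves": [[0, 0, 0.01, 0, 0, 0, 0], [0, 0, 0.01, 0, 0, 0, 0], [0, 0, 0.01, 0, 0, 0, 0]]}}

```text
time_s: 8.45
tool_pos: [0.5526, -0.2278, 0.0624]
tool_rot: [-180.0, -0.0, 79.7]
force: [0.2, -0.7, -0.1]
grip_width: 0.0004
grasp_force: 0.0
```

>>> {"name": "apply_moves", "arguments": {"moves": [[0, 0, 0.005, 0, 0, 0, 0], [0, 0, 0.005, 0, 0, 0, 0], [0, 0, 0.005, 0, 0, 0, 0]]}}

```text
time_s: 8.75
tool_pos: [0.5526, -0.2278, 0.0614]
tool_rot: [-180.0, -0.0, 79.7]
force: [0.0, 0.7, -0.3]
grip_width: 0.0006
grasp_force: 0.0
```

>>> {"name": "apply_moves", "arguments": {"moves": [[0, 0, 0.005, 0, 0, 0, 0], [0, 0, 0.005, 0, 0, 0, 0], [0, 0, 0.005, 0, 0, 0, 0]]}}

```text
time_s: 9.05
tool_pos: [0.5526, -0.2278, 0.0604]
tool_rot: [-180.0, -0.0, 79.7]
force: [0.8, -0.7, 0.4]
grip_width: 0.0002
grasp_force: 0.0
```

>>> {"name": "apply_moves", "arguments": {"moves": [[0, 0, 0.005, 0, 0, 0, 0], [0, 0, 0.005, 0, 0, 0, 0], [0, 0, 0.005, 0, 0, 0, 0]]}}

```text
time_s: 9.35
tool_pos: [0.5526, -0.2279, 0.0594]
tool_rot: [-180.0, -0.0, 79.7]
force: [0.0, -1.4, -0.1]
grip_width: 0.0004
grasp_force: 0.0
```

>>> {"name": "apply_moves", "arguments": {"moves": [[0, 0, 0.003, 0, 0, 0, 0], [0, 0, 0.003, 0, 0, 0, 0], [0, 0, 0.003, 0, 0, 0, 0]]}}

```text
time_s: 9.65
tool_pos: [0.5526, -0.2279, 0.0588]
tool_rot: [-180.0, -0.0, 79.7]
force: [0.6, -0.7, -0.7]
grip_width: 0.0
grasp_force: 0.0
```

>>> {"name": "apply_moves", "arguments": {"moves": [[0, 0, 0.003, 0, 0, 0, 0], [0, 0, 0.003, 0, 0, 0, 0], [0, 0, 0.003, 0, 0, 0, 0]]}}

```text
time_s: 9.95
tool_pos: [0.5527, -0.2279, 0.0582]
tool_rot: [180.0, -0.0, 79.7]
force: [0.1, -0.0, 0.4]
grip_width: 0.0005
grasp_force: 0.0
```

>>> {"name": "apply_moves", "arguments": {"moves": [[0, 0, 0.003, 0, 0, 0, 0], [0, 0, 0.003, 0, 0, 0, 0]]}}

```text
time_s: 10.15
tool_pos: [0.5526, -0.2278, 0.0576]
tool_rot: [-180.0, -0.0, 79.7]
force: [0.1, -0.8, 0.2]
grip_width: 0.0007
grasp_force: 0.0
```

>>> {"name": "apply_moves", "arguments": {"moves": [[0, 0, 0.003, 0, 0, 0, 0], [0, 0, 0.003, 0, 0, 0, 0]]}}

```text
time_s: 10.35
tool_pos: [0.5526, -0.2278, 0.057]
tool_rot: [-180.0, -0.0, 79.7]
force: [0.6, -0.6, -0.4]
grip_width: 0.0007
grasp_force: 0.0
```

>>> {"name": "apply_moves", "arguments": {"moves": [[0, 0, 0.003, 0, 0, 0, 0], [0, 0, 0.003, 0, 0, 0, 0]]}}

```text
time_s: 10.55
tool_pos: [0.5526, -0.2278, 0.0564]
tool_rot: [-180.0, -0.0, 79.7]
force: [0.5, -0.1, -0.7]
grip_width: 0.0006
grasp_force: 0.0
```

Run:
```python
from h import *
im=snap('scene')[125:185,225:300,::-1].astype(float)
cv2.imwrite('pics/s5.png',cv2.resize(np.clip(255*(im/255)**.45,0,255).astype(np.uint8),None,fx=10,fy=10,interpolation=0)[:,:])
```

```text
(no output)
```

View pics/s5.png

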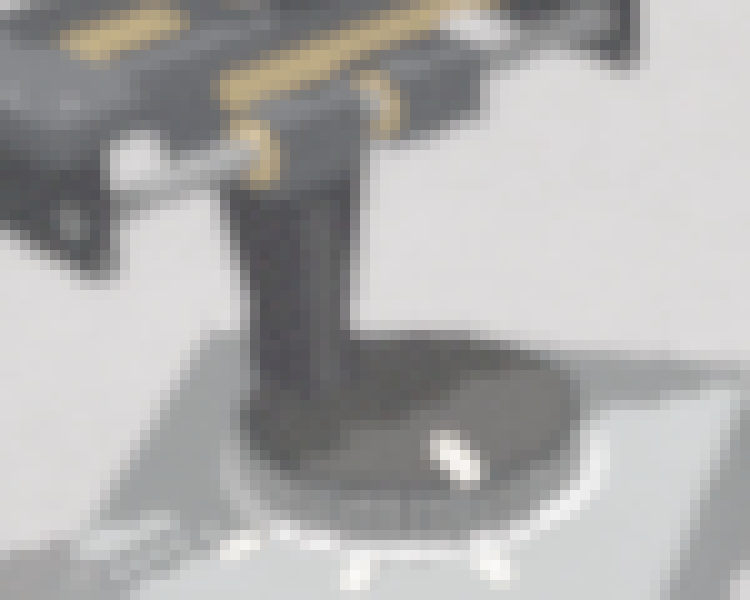

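The tip is now just above the dial top, at about (255,164.5). The finger really ends about 20 mm short of the reported TCP, so I'll keep creeping down.

>>> {"name": "apply_moves", "arguments": {"moves": [[0, 0, 0.004, 0, 0, 0, 0], [0, 0, 0.004, 0, 0, 0, 0]]}}

```text
time_s: 10.8
tool_pos: [0.5526, -0.2278, 0.0555]
tool_rot: [-180.0, -0.0, 79.7]
force: [-0.0, -0.5, 0.3]
grip_width: 0.0004
grasp_force: 0.0
```

>>> {"name": "apply_moves", "arguments": {"moves": [[0, 0, 0.004, 0, 0, 0, 0], [0, 0, 0.004, 0, 0, 0, 0]]}}

```text
time_s: 11.0
tool_pos: [0.5526, -0.2278, 0.0547]
tool_rot: [-180.0, -0.0, 79.7]
force: [-0.5, -1.0, -0.6]
grip_width: 0.0002
grasp_force: 0.0
```

>>> {"name": "apply_moves", "arguments": {"moves": [[0, 0, 0.004, 0, 0, 0, 0], [0, 0, 0.004, 0, 0, 0, 0]]}}

```text
time_s: 11.2
tool_pos: [0.5526, -0.2278, 0.0539]
tool_rot: [-180.0, -0.0, 79.7]
force: [-0.4, -0.0, 0.4]
grip_width: 0.0006
grasp_force: 0.0
```

>>> {"name": "apply_moves", "arguments": {"moves": [[0, 0, 0.004, 0, 0, 0, 0], [0, 0, 0.004, 0, 0, 0, 0]]}}

```text
time_s: 11.4
tool_pos: [0.5526, -0.2278, 0.0532]
tool_rot: [-180.0, -0.0, 79.7]
force: [-0.2, 0.1, 0.2]
grip_width: -0.0
grasp_force: 0.0
```

>>> {"name": "apply_moves", "arguments": {"moves": [[0, 0, 0.004, 0, 0, 0, 0], [0, 0, 0.004, 0, 0, 0, 0]]}}

```text
time_s: 11.6
tool_pos: [0.5528, -0.2279, 0.0528]
tool_rot: [180.0, -0.0, 79.7]
force: [0.1, 0.2, 3.2]
grip_width: 0.0004
grasp_force: 1.4
```

>>> {"name": "apply_moves", "arguments": {"moves": [[0, 0, 0.004, 0, 0, 0, 0], [0, 0, 0.004, 0, 0, 0, 0]]}}

```text
time_s: 11.8
tool_pos: [0.5531, -0.2278, 0.0527]
tool_rot: [180.0, -0.0, 79.8]
force: [-1.6, 1.9, 7.6]
grip_width: 0.0004
grasp_force: 3.7
```

Run:
```python
from h import *
o=env.get_obs(); p=o['tool_pos']; r=R.from_euler('xyz',o['tool_rot'],degrees=True); print(o['force'],p)
v=p-np.array([.5437,-.2005,p[2]]); print(np.hypot(*v[:2]))
for th in np.arange(.06,.61,.06):
    d=R.from_rotvec([0,0,-th]).apply(v)-v
    print(round(th,2),(r.inv().apply(d)/.2).round(4),round(th/1.5,3))
```

```text
[-1.59415923  1.86255685  7.58885216] [ 0.55310914 -0.22778142  0.05270967]
0.028858406970739093
0.06 [-0.004  -0.0077 -0.    ] 0.04
0.12 [-0.0075 -0.0156 -0.    ] 0.08
0.18 [-0.0106 -0.0237 -0.    ] 0.12
0.24 [-0.0132 -0.0319 -0.    ] 0.16
0.3 [-0.0152 -0.0403 -0.    ] 0.2
0.36 [-0.0168 -0.0489 -0.0001] 0.24
0.42 [-0.0178 -0.0575 -0.0001] 0.28
0.48 [-0.0184 -0.0661 -0.0001] 0.32
0.54 [-0.0184 -0.0748 -0.0001] 0.36
0.6 [-0.0179 -0.0834 -0.0001] 0.4
```

>>> {"name": "apply_moves", "arguments": {"moves": [[-0.004, -0.0077, 0, 0, 0, 0.04, 0], [-0.0075, -0.0156, 0, 0, 0, 0.08, 0], [-0.0106, -0.0237, 0, 0, 0, 0.12, 0], [-0.0132, -0.032, 0, 0, 0, 0.16, 0], [-0.0152, -0.0403, 0, 0, 0, 0.2, 0], [-0.0168, -0.0489, 0, 0, 0, 0.24, 0], [-0.0178, -0.0575, 0, 0, 0, 0.28, 0], [-0.0184, -0.066, 0, 0, 0, 0.32, 0], [-0.0184, -0.0748, 0, 0, 0, 0.36, 0], [-0.0184, -0.0748, 0, 0, 0, 0.36, 0], [-0.0184, -0.0748, 0, 0, 0, 0.36, 0]]}}

```text
time_s: 12.9
tool_pos: [0.538, -0.2293, 0.0527]
tool_rot: [179.9, -0.0, 48.8]
force: [-1.1, 1.1, 6.2]
grip_width: 0.0003
grasp_force: 3.1
```

```bash
cat > ang.py <<'E'
from h import *
o=env.get_obs(); print(o['tool_pos'],o['force'],o['grasp_force'])
D=np.array([.5437,-.2005])
im=snap('scene').astype(float); m=(im.min(2)>150).astype(np.uint8)
n,l,s,c=cv2.connectedComponentsWithStats(m[145:200,225:310]*1)
for i in range(1,n):
    q=c[i]+[225,145]
    if s[i,4]<40:
        for z in(.06,.078):
            v=ray('scene',q,z)[:2]-D; print(q.round(1),s[i,4],z,np.hypot(*v).round(3),np.degrees(np.arctan2(v[1],v[0])).round(1))
cv2.imwrite('pics/s_now.png',cv2.resize(np.clip(255*(im[125:185,225:300,::-1]/255)**.45,0,255).astype(np.uint8),None,fx=8,fy=8,interpolation=0))
E
python3 ang.py
```

```text
[ 0.53804533 -0.229342    0.05271938] [-1.14155464  1.14578821  6.20263654] 3.1270130626216996
[263.8 170.9] 10 0.06 0.007 -88.6
[263.8 170.9] 10 0.078 0.028 29.3
[227.8 198. ] 17 0.06 0.148 2.2
[227.8 198. ] 17 0.078 0.17 8.9
```

View pics/s_now.png

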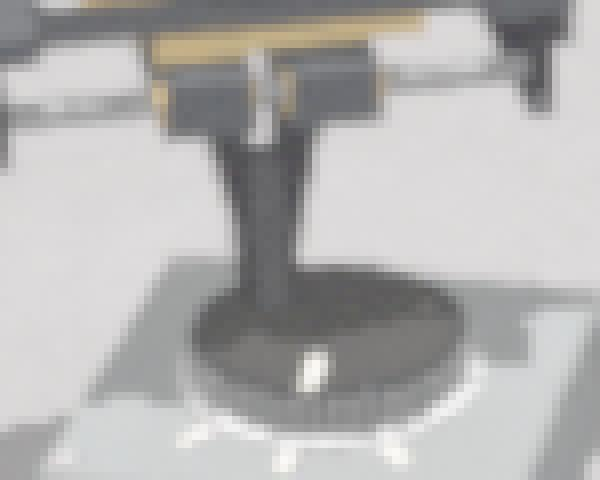

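The dial has turned: its line is at about 29°, nearly at the middle tick (about 24.5°) and well past half-way. I'll lift off and let it settle.

>>> {"name": "apply_moves", "arguments": {"moves": [[0, 0, -0.02, 0, 0, 0, 0], [0, 0, -0.1, 0, 0, 0, 0], [0, 0, -0.3, 0, 0, 0, 0], [0, 0, -0.5, 0, 0, 0, 0], [0, 0, -0.75, 0, 0, 0, 0], [0, 0, -0.75, 0, 0, 0, 0]]}}

```text
time_s: 13.55
tool_pos: [0.5409, -0.2313, 0.2095]
tool_rot: [179.4, -0.3, 48.8]
force: [-0.4, -0.5, -0.5]
grip_width: 0.0004
grasp_force: 0.0
```

```bash
python3 ang.py
python3 - <<'E'
from h import *
plan([(.52,-.06,.2,75),(.5,.12,.2,95),(.494,.251,.11,105)])
b=snap('top','t2.png')
E
```

```text
[ 0.54087098 -0.23130978  0.20947148] [-0.41049041 -0.50844709 -0.51248003] 0.0
[262.1 171.6] 9 0.06 0.01 -57.7
[262.1 171.6] 9 0.078 0.032 22.9
[227.3 196.8] 29 0.06 0.145 0.5
[227.3 196.8] 29 0.078 0.167 7.6
(0.52, -0.06, 0.2, 75) [0.576, -0.634, 0.029] [0.005, -0.002, -0.305] rows 3.4
(0.5, 0.12, 0.2, 95) [0.843, -0.33, -0.0] [0.0, 0.0, -0.233] rows 3.6
(0.494, 0.251, 0.11, 105) [0.655, 0.027, 0.45] [-0.0, 0.0, -0.116] rows 3.2
```

The dial rests in the middle detent (line at 22.9°, tick at about 24°). Next is the square key.

>>> {"name": "apply_moves", "arguments": {"moves": [[0.576, -0.634, 0.03, 0, 0, -0.305, 0], [0.576, -0.634, 0.03, 0, 0, -0.305, 0], [0.576, -0.634, 0.03, 0, 0, -0.305, 0], [0.576, -0.634, 0.03, 0, 0, -0.305, 0], [0.576, -0.634, 0.03, 0, 0, -0.305, 0]]}}

```text
time_s: 14.15
tool_pos: [0.5164, -0.0535, 0.1941]
tool_rot: [-179.8, -0.1, 75.5]
force: [0.5, -0.7, -0.4]
grip_width: 0.0005
grasp_force: 0.0
```

>>> {"name": "apply_moves", "arguments": {"moves": [[0.843, -0.33, 0, 0, 0, -0.233, 0], [0.843, -0.33, 0, 0, 0, -0.233, 0], [0.843, -0.33, 0, 0, 0, -0.233, 0], [0.843, -0.33, 0, 0, 0, -0.233, 0], [0.843, -0.33, 0, 0, 0, -0.233, 0]]}}

```text
time_s: 14.65
tool_pos: [0.4961, 0.1257, 0.1943]
tool_rot: [-179.9, -0.0, 95.4]
force: [-0.4, 0.1, 0.1]
grip_width: 0.0005
grasp_force: 0.0
```

>>> {"name": "apply_moves", "arguments": {"moves": [[0.655, 0.027, 0.1, 0, 0, -0.116, 0], [0.655, 0.027, 0.2, 0, 0, -0.116, 0], [0.655, 0.027, 0.3, 0, 0, -0.116, 0], [0.655, 0.027, 0.45, 0, 0, -0.116, 0], [0.655, 0.027, 0.45, 0, 0, -0.116, 0], [0.655, 0.027, 0.45, 0, 0, -0.116, 0]]}}

```text
time_s: 15.25
tool_pos: [0.4922, 0.2495, 0.1055]
tool_rot: [-179.9, 0.1, 104.8]
force: [-0.7, 0.1, 0.1]
grip_width: 0.0005
grasp_force: 0.0
```

Run:
```python
from h import *
o=env.get_obs(); print(o['time_s'],o['tool_pos'],o['tool_rot'])
plan([(.4937,.2508,.04,105)])
```

```text
15.25 [0.4922146  0.24947278 0.10551109] [-1.79932994e+02  1.18867399e-01  1.04807436e+02]
(0.4937, 0.2508, 0.04, 105) [0.005, 0.009, 0.328] [-0.001, 0.001, -0.002] rows 1.3
```

>>> {"name": "apply_moves", "arguments": {"moves": [[0.005, 0.009, 0.12, 0, 0, 0, 0], [0.005, 0.009, 0.22, 0, 0, 0, 0], [0.005, 0.009, 0.3, 0, 0, 0, 0], [0.005, 0.009, 0.328, 0, 0, 0, 0], [0.005, 0.009, 0.328, 0, 0, 0, 0]]}}

```text
time_s: 15.75
tool_pos: [0.494, 0.2526, 0.0411]
tool_rot: [179.9, -0.0, 104.9]
force: [-0.7, -0.4, 0.8]
grip_width: 0.0002
grasp_force: 0.0
```

Run:
```python
from h import *
p=env.get_obs()['tool_pos']; print(p,'tip px',proj('scene',p+[0,0,.0252]),'key px',proj('scene',[.4937,.2508,.057]))
im=snap('scene').astype(float)[180:260,380:480,::-1]
cv2.imwrite('pics/k1.png',cv2.resize(np.clip(255*(im/255)**.6,0,255).astype(np.uint8),None,fx=7,fy=7,interpolation=0))
```

```text
[0.49399526 0.25259447 0.04107741] tip px [np.float64(442.9197631913422), np.float64(218.28270920192682)] key px [np.float64(441.48831938105167), np.float64(221.4029006466192)]
```

View pics/k1.png

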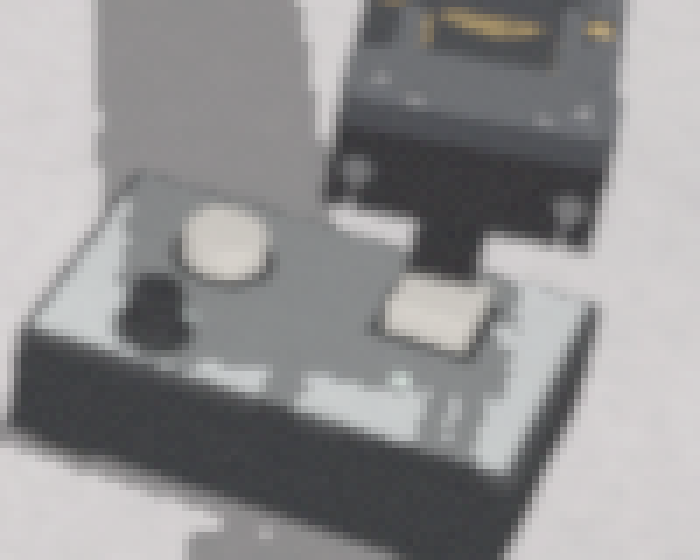

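The tip sits above the square cap: tip at (444,219), cap top at about (443,222.6), as predicted. I'll press it down with the force watched.

>>> {"name": "apply_moves", "arguments": {"moves": [[-0.005, 0, 0.015, 0, 0, 0, 0], [-0.005, 0, 0.03, 0, 0, 0, 0], [-0.005, 0, 0.045, 0, 0, 0, 0], [-0.005, 0, 0.05, 0, 0, 0, 0], [-0.005, 0, 0.05, 0, 0, 0, 0]]}}

```text
time_s: 16.3
tool_pos: [0.4935, 0.2529, 0.0303]
tool_rot: [180.0, -0.0, 105.0]
force: [0.3, -0.4, 1.1]
grip_width: 0.0003
grasp_force: 1.0
```

>>> {"name": "apply_moves", "arguments": {"moves": [[0, 0, 0.01, 0, 0, 0, 0], [0, 0, 0.015, 0, 0, 0, 0], [0, 0, 0.015, 0, 0, 0, 0]]}}

```text
time_s: 16.6
tool_pos: [0.4935, 0.2529, 0.0273]
tool_rot: [180.0, -0.0, 105.0]
force: [0.1, -0.6, 3.3]
grip_width: 0.0004
grasp_force: 1.8
```

>>> {"name": "apply_moves", "arguments": {"moves": [[0, 0, 0.005, 0, 0, 0, 0], [0, 0, 0.01, 0, 0, 0, 0], [0, 0, 0.01, 0, 0, 0, 0]]}}

```text
time_s: 16.9
tool_pos: [0.4935, 0.2529, 0.0257]
tool_rot: [180.0, -0.0, 105.0]
force: [-0.2, -0.7, 7.4]
grip_width: 0.0001
grasp_force: 3.6
```

>>> {"name": "apply_moves", "arguments": {"moves": [[0, 0, 0.005, 0, 0, 0, 0], [0, 0, 0.005, 0, 0, 0, 0], [0, 0, 0.005, 0, 0, 0, 0]]}}

```text
time_s: 17.2
tool_pos: [0.4935, 0.2529, 0.0256]
tool_rot: [180.0, -0.0, 105.0]
force: [-2.5, -2.0, 13.3]
grip_width: 0.0005
grasp_force: 6.6
```

>>> {"name": "apply_moves", "arguments": {"moves": [[0, 0, -0.03, 0, 0, 0, 0], [0, 0, -0.06, 0, 0, 0, 0], [0, 0, -0.2, 0, 0, 0, 0], [0, 0, -0.45, 0, 0, 0, 0], [0, 0, -0.7, 0, 0, 0, 0], [0, 0, -0.7, 0, 0, 0, 0], [0, 0, -0.7, 0, 0, 0, 0]]}}

```text
time_s: 17.9
tool_pos: [0.4933, 0.2531, 0.1649]
tool_rot: [179.9, -0.1, 105.0]
force: [-0.1, 0.7, -1.1]
grip_width: 0.0005
grasp_force: 0.0
```

```bash
python3 - <<'E'
from h import *
o=env.get_obs(); print(o['time_s'],o['tool_pos'],o['force'])
D=np.array([.5437,-.2005]); im=snap('top','t3.png')
m=(im.min(2)>150).astype(np.uint8)[195:290,385:500]
n,l,s,c=cv2.connectedComponentsWithStats(m)
for i in range(1,n):
    q=c[i]+[385,195]; v=ray('top',q,.078)[:2]-D
    if 8<s[i,4]<60: print(q.round(1),s[i,4],np.hypot(*v).round(3),np.degrees(np.arctan2(v[1],v[0])).round(1))
a=cv2.imread('pics/top1.png')[:,:,::-1]
for t in['jar','spare_knob','screwdriver']: print(t,[d['location'] for d in boxes_of('top',t)[:1]])
E
python3 ang.py
```

```text
17.9 [0.49329296 0.25310678 0.16485448] [-0.14961677  0.66572307 -1.13108297]
[437.1 220.2] 28 0.03 20.1
jar [[331.0, 299.2]]
spare_knob [[215.6, 230.4]]
screwdriver [[331.7, 99.6]]
[0.4918384  0.2521091  0.16205029] [-0.45727609  0.21329628  0.02969133] 0.0
[262.2 171.3] 10 0.06 0.01 -65.4
[262.2 171.3] 10 0.078 0.031 22.7
```

The key bottomed hard (13 N) and was released. The dial is in the middle detent, and the jar, knob and screwdriver have not moved.

```bash
python3 -c "
from cell import env
print(env.sign_off())"
```

```text
the job is handed in; nothing more can be done
None
```

I turned the dial clockwise into its middle detent, then pressed the square key fully down and let it come up again. The jar, spare knob and screwdriver stayed where they were, and the job is handed in at about 18 s of the 48 s allowed.

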